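# Key a stool seat plate onto the assembly stand and bolt it

### The job

Fit the notched aluminium seat plate onto the orange ring of the blue assembly stand: press it down lightly and turn it by feel until its wide and narrow notches drop over the ring's thick and thin pins and it lies flat and fully home, never forcing it down. Let go of it, then slide the red-knobbed bolt all the way in over the plate to lock it. Leave the blank plate and everything else on the bench where it is.

Things in the scene. Friction and masses are not known exactly. Their poses are not given: they have to be found in the camera images.
- keyed_plate: Seat plate to fit, loose, about 0.35 kg, standing on its spigot. Aluminium plate 90 (x) x 84 (y) x 8 mm on a round spigot 36 mm in diameter, 22 mm long, its lowest 8 mm tapering to 26 mm. Origin: centre of the spigot's bottom, z up; plate from z = 22 to 30 mm. Notches, 19 mm deep, in the middle of two edges: 17 mm wide in the +x edge, 10 mm wide in the -x edge.
- boss_top (a point): On the keyed plate: centre of the top of its square black boss, which stands in the middle of the plate: 30 x 30 mm, 42 mm tall, sides along the plate's x and y, top 72 mm above the plate's origin. Grip the plate by it.
- plate_under (a point): On the keyed plate: centre of the plate's underside (22 mm above the body's origin), axes as the plate.
- stand: Fixed blue stand; origin on the bench below the centre of its orange ring, z up. Base 130 (x) x 225 (y, -155 to +70) x 12 mm. Ring 100 mm in diameter, top at z = 38 mm, with a bore 39 mm in diameter, 26 mm deep, for the spigot. On its -y side a grey block (64 mm wide, y -150 to -75, top at z = 48 mm) carries the slide bolt.
- ring_top (a point): Centre of the ring's top face, 38 mm above the stand's origin, axes as the stand (NOT turned with the ring). Plate home: its underside centre is here. Two steel pins stand 10 mm up from this face, 36 mm from the centre, across from each other: thick 14 mm, thin 7 mm in diameter.
- bore (a point): Centre of the bore's bottom, 12 mm above the bench. The ring is clamped, will not turn, and its angle is not measured: from above, the thick pin lies 0.1 to 1.3 rad counter-clockwise of the stand's +x, the thin one across from it. The plate drops home only with its +x (wide) notch on the thick pin, within about 0.04 rad; otherwise it rests on the pins, 10 mm too high.
- bolt (a joint): Slide bolt, m: 0 to 0.005 at the start (open), 0.034 fully in. Slides along the stand's +y, towards the ring, against about 2.5 N of friction; stays where left. Steel tongue 24 mm wide, 6 mm thick, underside 3 mm above a seated plate; its tip is 66 mm from the ring's centre at 0, 32 mm when fully in. An unseated plate blocks it.
- bolt_knob (a point): Centre of the top of the bolt's upright red knob (16 mm in diameter, 34 mm tall, top 89 mm above the bench); 106 mm from the ring's centre along the stand's -y when the joint is 0; moves with the bolt. Push or pinch it.
- blank_plate: Loose spare plate of the same size and shape but dark steel and without notches; not to be used. Origin: centre of the spigot's bottom.
- mug: Loose white mug, 80 mm in diameter, 90 mm tall; origin at the centre of its underside.
- tape_roll: Loose yellow roll, 100 mm in diameter, 45 mm tall; origin at the centre of its underside.
- bolt_jar: Loose jar, 60 mm in diameter, 80 mm tall; origin at the centre of its underside.
- screwdriver: Loose screwdriver with a red handle, lying; origin on its underside.
- wrench: Loose steel wrench, lying; origin on its underside.

How it is judged:
On the way, in this order (a step that is already met when the one before it is completed fails the run):
1. the keyed plate lies flat and fully home on the ring, its notches over the pins, and has been let go (z of plate_under in the frame of ring_top between -0.003 and 0.003 m and horizontal distance between plate_under and ring_top below 0.004 m and angle between keyed_plate's own z axis and vertical below 0.06 rad and contact force between the fingers and keyed_plate below 0.1 N), for 0.2 s.
2. the bolt is slid fully in over the seated plate (z of plate_under in the frame of ring_top between -0.003 and 0.003 m and horizontal distance between plate_under and ring_top below 0.004 m and angle between keyed_plate's own z axis and vertical below 0.06 rad and value of joint bolt above 0.03 m), for 0.2 s.
At the end, for the whole second after the job is handed in: The keyed plate lies at rest on the ring, released, its underside within 3 mm of the ring's top in height and 4 mm sideways and level within 0.06 rad, and the bolt is in by more than 30 of its 34 mm (all of step 2 and linear speed of keyed_plate below 0.02 m/s and contact force between the fingers and keyed_plate below 0.1 N); the robot touches nothing.
It fails at once if the keyed plate is forced against the stand, its ring, pins or bolt with more than 60 N (contact force between keyed_plate and stand above 60 N).
It fails at once if the blank plate is moved by more than 30 mm (distance of blank_plate from where it was at the start of the episode above 0.03 m).
It fails at once if the mug, tape roll, jar, screwdriver or wrench is moved by more than 30 mm (distance of any of mug, tape_roll, bolt_jar, screwdriver, wrench from where it was at the start of the episode above 0.03 m).
It also fails if it takes over 72 s, if anything falls off the work surface, if the arm or the gripper's body presses on something with over 40 N, if the wrist force passes 120 N, or if a joint passes its speed limit or range.

### The arm

A 6-joint arm with a two-finger parallel gripper is mounted at the origin on the work surface. World frame = base frame: x ahead of the robot, y to its left, z up, the work surface at z = 0. Lengths are in m, angles in rad, forces in N, time in s.
With the tool pointing down it reaches from about 0.35 to 0.95 m from the base axis. Payload 17.4 kg.
Tool frame: the origin (TCP) lies midway between the tips of the shut fingers; the grasp point (between the pads) lies 19 mm behind it (manip.grasp_offset is the distance from the TCP to the grasp point, in m); z points along the fingers, y is the line along which they close (so a half turn about z gives the same grasp; the last joint's range is limited). The gripper opens to 93 mm and grips with 3 to 60 N. Pads are 15 mm wide; open, the fingers measure 128 mm over their backs; the gripper's body (75 mm by 188 mm) begins 65 mm behind the grasp point.
Start: joints at [1.063, 0.116, 1.442, -0, 1.584, -0.038], TCP at [0.306, 0.602, 0.193] pointing down, gripper open.
Joint ranges: [-2.83, 2.83], [-0.83, 2.19], [0.07, 2.5], [-1.14, 4.28], [0.01, 3], [-2.97, 2.97]. Speed limits (rad/s): [1.89, 1.89, 2.22, 3.14, 3.14, 3.14].

### API

Orientations are given as [roll, pitch, yaw] about the fixed x, y, z axes, in that order (R = Rz(yaw) Ry(pitch) Rx(roll)).
In Python, from plant import manip gives the robot as it stands.
- The arm moves only by the tool arm_command, never from a script. Its argument "plan" is a list of rows, each an object of numbers: "x", "y", "z": the shift along the tool's x, y, z in cm; "ax", "ay", "az": the turn, a rotation vector about the tool's x, y, z in degrees. A call has 1 to 10 rows; each row is the pose to reach, as a shift and turn from the pose commanded when the call began, along the tool's axes at that moment; what a row does not reach only later rows make up. A row lasts 1/12 s, in which the tool goes at most 41.7 mm and 7.16 degrees, less where a joint would pass 70% of its speed; a pose out of reach is approached as far as the arm can. A call with a gripper value outside its range is refused whole. "claw" is the closure, from 0 (fully open) to 1 (shut), set as the call begins (left out, the last holds). The fingers move at their own pace and stop on an object; "squeeze" is the grip in N (left out, the last holds). Time passes only in rows, so rows that repeat a pose let the fingers close. It gives the time, the measured TCP pose, the force, the opening and the grip force at its end, in the units of the state.
- manip.sense(): the state, without advancing time (a new reading comes with each control period).
- manip.grab_frame(name): name is "side" or "top" or "wrist"; returns the picture (480x640x3 uint8, red, green, blue); there is no depth.
- manip.camera_info(name): a dict with "camera_matrix" (3x3 intrinsics, pixels), "distortion" ([k1, k2, p1, p2, k3] as OpenCV has them; the pictures are not rectified), "pose" (4x4, takes a point from camera to world coordinates). Camera axes: x right, y down, z forward; pixel columns grow to the right and rows downward; lengths in m; the calibration is good to about 2 mm. A picture is of the moment at which its call begins: read the wrist's pose just before it. camera_info takes no time and is no camera call; for the wrist camera it gives the pose at the moment of the call.
- manip.finish_job(): hands the job in; it is judged then, once.
Trained networks look in the newest picture that a camera, given by its name, has taken for a name from the list of things; names that differ only in an ending like _2 or _b are one class to them, and where a whole thing is asked for, a point or a joint stands for the part that bears it (a point fixed in the world has none). Each returns a list of dicts, best first, with "confidence" (0 to 1); they miss things now and then, are a little off and sometimes report something else, mostly with a low value. They report only what shows in the picture. A call takes as long as a camera call.
- manip.spot_in(camera, thing): "centre" ([column, row] as shares, 0 to 1, of the picture: columns of its width, rows of its height, amid what is visible of it).
- manip.place_of(camera, thing): "centre" ([column, row] as shares, 0 to 1, of the picture: columns of its width, rows of its height: a listed point, or the origin of a listed thing).
The state is a dict: "time_s": time; "q": joint angles; "dq": joint speeds; "joint_torque": joint torques, N m; "tool_pos": TCP position; "eef_rot": TCP orientation; "contact_force": force on the tool from outside, world axes, zero at the start; "moment": the same for the moment, N m; "width": opening from 0.0 (shut) to 1.0 (fully open); "finger_force": force on a finger pad.
Only numpy, scipy, OpenCV 4.12 (cv2) and the standard library are available. Lean on these libraries where they do the work, as an engineer would, in place of code of your own. Each camera call takes 0.05 s, during which the arm holds its last target. There are 200 camera calls.

## Working session

There is one attempt and no reset: what is moved stays moved. The work goes in short steps, Python scripts to look and compute and a tool call to move; the robot and the scene stay as the last step left them, time stands still between calls to the robot, and variables do not carry over. Pictures are saved under pics/ and viewed, at most 10 in all, crops included, and the job is handed in when it is done.

Besides the shell and the picture viewer there is one more tool, called after "Request:" as name(argument=value, ...), one argument or row to a line, values as JSON. arm_command: Moves the arm, as the interface text tells. Its arguments: {"type":"object","properties":{"plan":{"type":"array","items":{"type":"object","properties":{"x":{"type":"number"},"y":{"type":"number"},"z":{"type":"number"},"ax":{"type":"number"},"ay":{"type":"number"},"az":{"type":"number"}}}},"claw":{"type":"number"},"squeeze":{"type":"number"}},"required":["plan"]}

```bash
mkdir -p pics; cat > h.py <<'E'
import numpy as np, cv2
from plant import manip
from scipy.spatial.transform import Rotation as R
def ray(cam,uv,px=False):
    c=manip.camera_info(cam);K=np.array(c["camera_matrix"]);d=np.array(c["distortion"]);T=np.array(c["pose"])
    uv=np.array(uv,float)*(1 if px else np.array([640,480]))
    p=cv2.undistortPoints(uv.reshape(1,1,2),K,d)[0,0]
    return T[:3,3],T[:3,:3]@np.array([p[0],p[1],1])
def atz(cam,uv,z,px=False):
    o,v=ray(cam,uv,px);return o+v*(z-o[2])/v[2]
def proj(cam,P):
    c=manip.camera_info(cam);T=np.linalg.inv(np.array(c["pose"]))
    return cv2.projectPoints(np.array(P,float).reshape(-1,1,3),cv2.Rodrigues(T[:3,:3])[0],T[:3,3],np.array(c["camera_matrix"]),np.array(c["distortion"]))[0].reshape(-1,2)
def tri(rs):
    A=0;b=0
    for o,v in rs:
        v=v/np.linalg.norm(v);M=np.eye(3)-np.outer(v,v);A=A+M;b=b+M@o
    return np.linalg.solve(A,b)
def save(cam,name):
    im=manip.grab_frame(cam);cv2.imwrite(f"pics/{name}.png",im[:,:,::-1]);return im
def tool(p,yaw=None):
    s=manip.sense();r=R.from_euler('xyz',s["eef_rot"]);return r.inv().apply(np.array(p)-s["tool_pos"])*100
E
python3 - <<'E'
from h import *
np.set_printoptions(precision=4,suppress=True)
a=save("top","top1");b=save("side","side1")
for n,z in [("boss_top",.072),("plate_under",.022),("ring_top",.038),("bolt_knob",.089),("bore",.012),("stand",0),("keyed_plate",0),("blank_plate",0)]:
    r=[]
    for c in("top","side"):
        for d in manip.place_of(c,n)[:2]:
            r.append((c,round(d["confidence"],2),np.array(d["centre"])*[640,480],atz(c,d["centre"],z)))
    print(n,*r)
print(manip.sense())
for c in("top","side"): print(manip.camera_info(c)["pose"])
E
```

```text
boss_top ('top', 0.7, array([247.488, 282.096]), array([0.4658, 0.1841, 0.072 ])) ('side', 0.71, array([231.104, 211.92 ]), array([0.46  , 0.1844, 0.072 ]))
plate_under ('top', 0.83, array([254.976, 285.792]), array([0.4591, 0.1741, 0.022 ])) ('top', 0.22, array([369.472, 251.28 ]), array([ 0.5499, -0.1082,  0.022 ])) ('side', 0.7, array([323.072, 284.688]), array([ 0.5645, -0.0911,  0.022 ])) ('side', 0.69, array([236.416, 234.   ]), array([0.4626, 0.164 , 0.022 ]))
ring_top ('top', 0.6, array([366.784, 250.8  ]), array([ 0.5491, -0.1002,  0.038 ])) ('side', 0.57, array([319.68, 288.48]), array([ 0.5437, -0.1167,  0.038 ])) ('side', 0.4, array([233.088, 231.984]), array([0.4515, 0.1514, 0.038 ]))
bolt_knob ('top', 0.81, array([415.68, 258.72]), array([ 0.5265, -0.2098,  0.089 ])) ('side', 0.97, array([339.2 , 300.48]), array([ 0.5322, -0.2172,  0.089 ]))
bore ('top', 0.7, array([370.304, 249.792]), array([ 0.5549, -0.1112,  0.012 ])) ('top', 0.43, array([503.872, 204.72 ]), array([ 0.6763, -0.4516,  0.012 ])) ('side', 0.79, array([324.928, 297.888]), array([ 0.5548, -0.1198,  0.012 
[... 695 characters left out ...]
  ,  1.584 , -0.0378]), 'dq': array([ 0.002 ,  0.    , -0.    , -0.0009,  0.0014, -0.0002]), 'joint_torque': array([  0.0009, -72.1028, -62.2734,   0.0781,   0.0188,  -0.    ]), 'tool_pos': array([0.3056, 0.6019, 0.193 ]), 'eef_rot': array([-3.1416, -0.    ,  2.6717]), 'contact_force': array([-0.3948,  0.9062,  0.4621]), 'moment': array([-0.0284,  0.0134,  0.0201]), 'finger_force': 0.0, 'width': 1.0012350821739762}
[[ 0.0188 -0.9908  0.1339  0.4211]
 [-0.9997 -0.0167  0.0172 -0.0052]
 [-0.0148 -0.1342 -0.9908  1.1336]
 [ 0.      0.      0.      1.    ]]
[[ 0.8978 -0.2275  0.3771  0.1798]
 [-0.4398 -0.5093  0.7397 -0.827 ]
 [ 0.0238 -0.8299 -0.5573  0.6889]
 [ 0.      0.      0.      1.    ]]
```

View pics/top1.png

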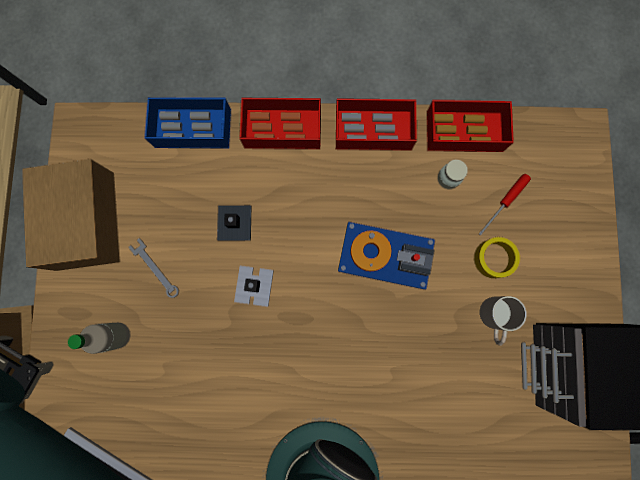

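View pics/side1.png

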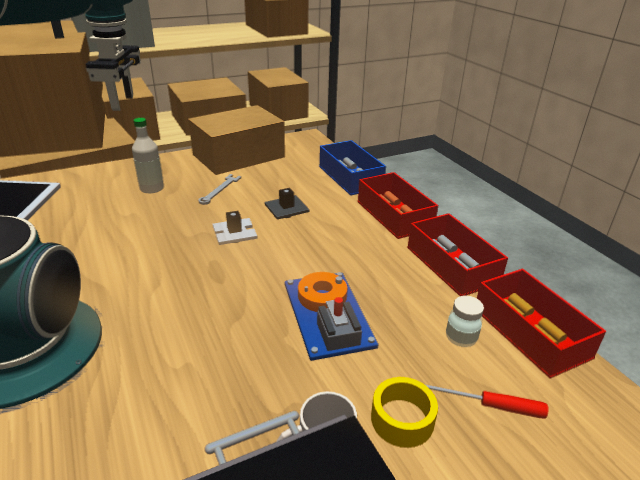

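The top view shows the keyed plate at about (254,286), with notches in its upper and lower edges, the blank at (234,223), and the stand ring at (371,250) with the knob at (416,258). I'll enlarge the ring and plate next.

```bash
python3 - <<'E'
from h import *
im=cv2.imread("pics/top1.png")
f=lambda u,v:cv2.resize(im[v-25:v+25,u-33:u+33],None,fx=6,fy=6,interpolation=cv2.INTER_CUBIC)
g=lambda u,v:cv2.resize(im[v-37:v+38,u-33:u+33],None,fx=6,fy=6,interpolation=cv2.INTER_CUBIC)
cv2.imwrite("pics/crop1.png",np.hstack([g(372,250),g(254,286)]))
E
```

```text
(no output)
```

View pics/crop1.png

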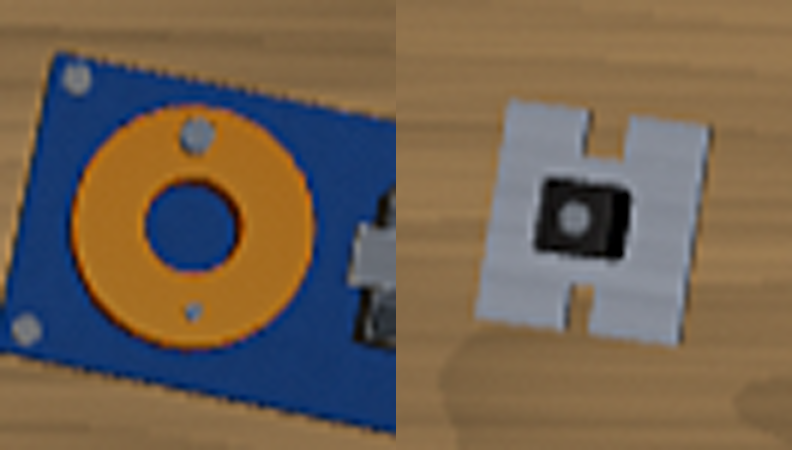

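The crop shows the thick pin near (371.8,235.5) and the thin pin near (371.2,265). The wide notch is near (256,271) and the narrow notch near (251,301).

```bash
python3 - <<'E'
from h import *
np.set_printoptions(precision=4,suppress=True)
a=atz("top",(371.8,235.5),.048,1);b=atz("top",(371.2,265),.048,1);c=atz("top",(371.3,251),.038,1);k=atz("top",(415.7,258.5),.089,1)
print(a,b,c,"pin dist",np.linalg.norm(a-b),"mid",(a+b)/2,"ang",np.arctan2(*(a-b)[1::-1]),"stand yaw",np.arctan2(*(c-k)[1::-1])-np.pi/2)
w=atz("top",(256.3,270.7),.03,1);n=atz("top",(251.3,300.7),.03,1)
print(w,n,"plate yaw",np.arctan2(*(w-n)[1::-1]),(w+n)/2)
# plate corners crop
C=[((u-396)/6+221,v/6+249) for u,v in [(511,98),(709,125),(680,345),(475,318)]]
P=np.array([atz("top",p,.03,1) for p in C]);print(P.mean(0),np.arctan2(*((P[0]+P[1]-P[2]-P[3]))[1::-1]),np.linalg.norm(P-np.roll(P,1,0),axis=1))
print(tri([ray("top",np.array([247.5,282.1]),1),ray("side",np.array([231.1,211.9]),1)]))
g=P.mean(0);print(tool([g[0],g[1],.193]))
E
```

```text
[ 0.5858 -0.1113  0.048 ] [ 0.5135 -0.1101  0.048 ] [ 0.5488 -0.1112  0.038 ] pin dist 0.07221767881283297 mid [ 0.5497 -0.1107  0.048 ] ang -0.016437097801638857 stand yaw -0.2175502302226564
[0.496  0.1709 0.03  ] [0.4224 0.1804 0.03  ] plate yaw -0.12906901885422942 [0.4592 0.1757 0.03  ]
[0.4587 0.1753 0.03  ] -0.1104479052054202 [0.0909 0.0827 0.0902 0.0847]
[0.4631 0.185  0.0712]
[-32.9656 -31.0982  -0.0038]
```

Request:
arm_command(
  plan=[
    {"z": -4},
    {"z": -8},
    {"x": -2, "y": -2, "z": -10, "az": 7},
    {"x": -33, "y": -31.1, "z": -10, "az": 70},
    {"x": -33, "y": -31.1, "z": -10, "az": 70},
    {"x": -33, "y": -31.1, "z": -10, "az": 70},
    {"x": -33, "y": -31.1, "z": -10, "az": 70},
    {"x": -33, "y": -31.1, "z": -10, "az": 70},
    {"x": -33, "y": -31.1, "z": -10, "az": 70},
    {"x": -33, "y": -31.1, "z": -10, "az": 70},
  ],
  claw=0.2,
  squeeze=20,
)

```text
$.plan[0]: bad value
```

```bash
python3 - <<'E'
from h import *
s=manip.sense();r=R.from_euler('xyz',s["eef_rot"])
t=R.from_euler('xyz',[np.pi,0,np.pi/2-.115])
print(s["time_s"],s["tool_pos"],s["eef_rot"],tool([.459,.1755,.22]),(r.inv()*t).as_rotvec(degrees=True))
E
```

```text
0.9 [0.30560425 0.60185698 0.19296765] [-3.14159186e+00 -1.88450684e-05  2.67173993e+00] [-32.98077491 -31.07041267  -2.70383217] [-6.96215670e-04 -9.15638936e-04  6.96684369e+01]
```

Request:
arm_command(
  plan=[
    {"x": 0, "y": 0, "z": -4, "ax": 0, "ay": 0, "az": 0},
    {"x": 0, "y": 0, "z": -8, "ax": 0, "ay": 0, "az": 0},
    {"x": -2, "y": -2, "z": -10, "ax": 0, "ay": 0, "az": 7},
    {"x": -33, "y": -31.1, "z": -10, "ax": 0, "ay": 0, "az": 70},
    {"x": -33, "y": -31.1, "z": -10, "ax": 0, "ay": 0, "az": 70},
    {"x": -33, "y": -31.1, "z": -10, "ax": 0, "ay": 0, "az": 70},
    {"x": -33, "y": -31.1, "z": -10, "ax": 0, "ay": 0, "az": 70},
    {"x": -33, "y": -31.1, "z": -10, "ax": 0, "ay": 0, "az": 70},
    {"x": -33, "y": -31.1, "z": -10, "ax": 0, "ay": 0, "az": 70},
    {"x": -33, "y": -31.1, "z": -10, "ax": 0, "ay": 0, "az": 70},
  ],
  claw=0.2,
  squeeze=20,
)

```text
time_s: 1.73
tool_pos: [0.4137, 0.2988, 0.2931]
eef_rot: [3.141, -0.0, 1.669]
contact_force: [0.8, -0.3, 0.1]
width: 0.799
finger_force: 0.0
```

```bash
cat > go.py <<'E'
import sys
from h import *
# usage: go.py x y z yaw -> shift and turn from here
x,y,z,w=map(float,sys.argv[1:5])
s=manip.sense();r=R.from_euler('xyz',s["eef_rot"]);t=R.from_euler('xyz',[np.pi,0,w])
np.set_printoptions(precision=3,suppress=True)
print(round(s["time_s"],2),s["tool_pos"],s["eef_rot"],"F",s["contact_force"],"shift",tool([x,y,z]),"turn",(r.inv()*t).as_rotvec(degrees=True))
E
python3 go.py .459 .1755 .22 1.456
```

```text
1.73 [0.414 0.299 0.293] [ 3.141 -0.     1.669] F [ 0.807 -0.32   0.142] shift [-12.721   3.299   7.311] turn [ 0.028 -0.019 12.195]
```

Request:
arm_command(
  plan=[
    {"x": -12.7, "y": 3.3, "z": 7.3, "ax": 0, "ay": 0, "az": 12.2},
    {"x": -12.7, "y": 3.3, "z": 7.3, "ax": 0, "ay": 0, "az": 12.2},
    {"x": -12.7, "y": 3.3, "z": 7.3, "ax": 0, "ay": 0, "az": 12.2},
    {"x": -12.7, "y": 3.3, "z": 7.3, "ax": 0, "ay": 0, "az": 12.2},
    {"x": -12.7, "y": 3.3, "z": 7.3, "ax": 0, "ay": 0, "az": 12.2},
    {"x": -12.7, "y": 3.3, "z": 7.3, "ax": 0, "ay": 0, "az": 12.2},
  ],
)

```text
time_s: 2.23
tool_pos: [0.4597, 0.1769, 0.2196]
eef_rot: [-3.141, 0.0, 1.459]
contact_force: [0.4, 0.4, 0.4]
width: 0.803
finger_force: 0.0
```

```bash
python3 go.py .459 .1755 .08 1.456; python3 - <<'E'
from h import *
save("wrist","w1")
for n,z in [("boss_top",.072),("plate_under",.022),("keyed_plate",0)]:
    for d in manip.place_of("wrist",n)[:2]: print(n,d["confidence"],np.array(d["centre"])*[640,480],atz("wrist",d["centre"],z))
E
```

```text
2.23 [0.46  0.177 0.22 ] [-3.141  0.     1.459] F [0.424 0.448 0.442] shift [-0.142 -0.039 13.958] turn [-0.04   0.012  0.197]
boss_top 0.6 [325.504 227.712] [0.46187253 0.17582646 0.072     ]
plate_under 0.59 [325.632 220.08 ] [0.46209515 0.17456026 0.022     ]
keyed_plate 0.91 [319.296 212.592] [0.45556952 0.18011067 0.        ]
```

View pics/w1.png

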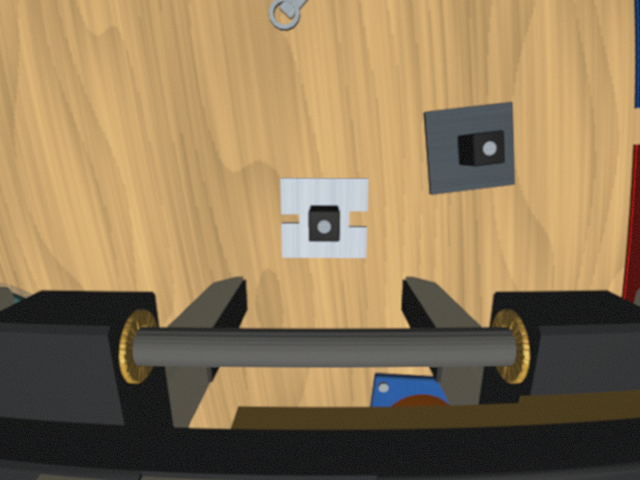

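The wrist view shows the plate square to the gripper, with corners about (281,179), (368,179), (367,258) and (282,258), and the boss top at about (324,227).

```bash
python3 - <<'E'
from h import *
P=np.array([atz("wrist",p,.03,1) for p in [(281,179),(368,179),(367,258),(282,258)]])
print(P.mean(0),np.arctan2(*(P[1]+P[2]-P[0]-P[3])[1::-1]),np.linalg.norm(P-np.roll(P,1,0),axis=1))
print(atz("wrist",(324,226.5),.072,1))
E
python3 go.py .459 .1755 .09 1.456
```

```text
[0.46106248 0.17689639 0.03      ] -0.10881265990169622 [0.08426597 0.0893668  0.08428961 0.09172708]
[0.46054821 0.17752918 0.072     ]
2.43 [0.46  0.179 0.221] [ 3.141 -0.001  1.463] F [ 0.5   -0.062 -0.567] shift [-0.336 -0.033 13.074] turn [ 0.052 -0.03   0.396]
```

Request:
arm_command(
  plan=[
    {"x": -0.15, "y": 0.05, "z": 4, "ax": 0, "ay": 0, "az": 0.3},
    {"x": -0.15, "y": 0.05, "z": 8, "ax": 0, "ay": 0, "az": 0.3},
    {"x": -0.15, "y": 0.05, "z": 12, "ax": 0, "ay": 0, "az": 0.3},
    {"x": -0.15, "y": 0.05, "z": 15, "ax": 0, "ay": 0, "az": 0.3},
    {"x": -0.15, "y": 0.05, "z": 17, "ax": 0, "ay": 0, "az": 0.3},
    {"x": -0.15, "y": 0.05, "z": 18.1, "ax": 0, "ay": 0, "az": 0.3},
    {"x": -0.15, "y": 0.05, "z": 18.1, "ax": 0, "ay": 0, "az": 0.3},
    {"x": -0.15, "y": 0.05, "z": 18.1, "ax": 0, "ay": 0, "az": 0.3},
  ],
)

```text
time_s: 3.1
tool_pos: [0.4602, 0.1769, 0.04]
eef_rot: [3.141, -0.0, 1.457]
contact_force: [-0.4, 0.8, 0.1]
width: 0.801
finger_force: 0.0
```

Request:
arm_command(
  plan=[
    {"x": 0, "y": 0, "z": 0, "ax": 0, "ay": 0, "az": 0},
    {"x": 0, "y": 0, "z": 0, "ax": 0, "ay": 0, "az": 0},
    {"x": 0, "y": 0, "z": 0, "ax": 0, "ay": 0, "az": 0},
    {"x": 0, "y": 0, "z": 0, "ax": 0, "ay": 0, "az": 0},
    {"x": 0, "y": 0, "z": 0, "ax": 0, "ay": 0, "az": 0},
    {"x": 0, "y": 0, "z": 0, "ax": 0, "ay": 0, "az": 0},
    {"x": 0, "y": 0, "z": 0, "ax": 0, "ay": 0, "az": 0},
    {"x": 0, "y": 0, "z": 0, "ax": 0, "ay": 0, "az": 0},
  ],
  claw=1,
  squeeze=30,
)

```text
time_s: 3.77
tool_pos: [0.4599, 0.1763, 0.039]
eef_rot: [-3.142, -0.0, 1.456]
contact_force: [0.2, -0.9, 0.5]
width: 0.316
finger_force: 30.0
```

```bash
python3 - <<'E'
from h import *
im=save("wrist","w2")
E
python3 go.py .549 -.111 .12 1.5545
```

```text
3.82 [0.46  0.176 0.039] [-3.142 -0.     1.456] F [-0.016  0.063  0.678] shift [-27.521  12.126  -8.099] turn [-0.    -0.002 -5.62 ]
```

View pics/w2.png

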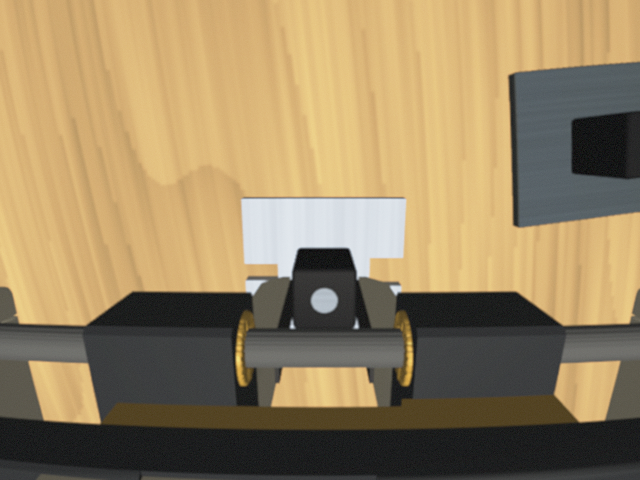

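```bash
python3 - <<'E'
from h import *
print(atz("wrist",(324,299.5),.072,1),manip.sense()["tool_pos"])
E
python3 go.py .55 -.110 .13 1.5545
```

```text
[0.460848   0.17604696 0.072     ] [0.45994155 0.17625525 0.03901611]
3.82 [0.46  0.176 0.039] [-3.142 -0.     1.456] F [-0.016  0.063  0.678] shift [-27.41   12.214  -9.099] turn [-0.    -0.002 -5.62 ]
```

Request:
arm_command(
  plan=[
    {"x": 0, "y": 0, "z": -4, "ax": 0, "ay": 0, "az": 0},
    {"x": 0, "y": 0, "z": -8, "ax": 0, "ay": 0, "az": 0},
    {"x": -4, "y": 1.7, "z": -9, "ax": 0, "ay": 0, "az": -1},
    {"x": -8, "y": 3.4, "z": -9, "ax": 0, "ay": 0, "az": -2},
    {"x": -12, "y": 5.2, "z": -9, "ax": 0, "ay": 0, "az": -3},
    {"x": -15.5, "y": 7, "z": -9, "ax": 0, "ay": 0, "az": -4},
    {"x": -19, "y": 8.7, "z": -9, "ax": 0, "ay": 0, "az": -5},
    {"x": -22.5, "y": 10.4, "z": -9, "ax": 0, "ay": 0, "az": -5.6},
    {"x": -25.5, "y": 11.6, "z": -9, "ax": 0, "ay": 0, "az": -5.6},
    {"x": -27.4, "y": 12.2, "z": -9, "ax": 0, "ay": 0, "az": -5.6},
  ],
)

```text
time_s: 4.65
tool_pos: [0.5501, -0.113, 0.1282]
eef_rot: [-3.141, 0.0, 1.552]
contact_force: [0.3, 1.4, -3.6]
width: 0.316
finger_force: 30.0
```

Request:
arm_command(
  plan=[
    {"x": 0, "y": 0, "z": 0, "ax": 0, "ay": 0, "az": 0},
    {"x": 0, "y": 0, "z": 0, "ax": 0, "ay": 0, "az": 0},
    {"x": 0, "y": 0, "z": 0, "ax": 0, "ay": 0, "az": 0},
  ],
)

```text
time_s: 4.9
tool_pos: [0.5496, -0.1094, 0.1285]
eef_rot: [-3.141, -0.0, 1.554]
contact_force: [0.2, 0.5, -3.6]
width: 0.318
finger_force: 30.0
```

```bash
python3 - <<'E'
from h import *
im=save("side","s2")[190:360,210:430];w=save("wrist","w3")
cv2.imwrite("pics/s2c.png",np.hstack([cv2.resize(im,(518,400),interpolation=3)[:,:400,::-1],cv2.resize(w[:,:,::-1],(400,300))[:,:].copy() if 0 else cv2.resize(w[130:450,160:480,::-1],(400,400))]))
print(atz("wrist",(324,299.5),.163,1))
E
python3 go.py .55 -.110 .13 1.5545
```

```text
[ 0.55060304 -0.10868301  0.163     ]
5.0 [ 0.55  -0.109  0.129] [-3.141 -0.     1.555] F [ 0.142 -1.502 -2.615] shift [-0.106  0.03  -0.112] turn [-0.006 -0.009  0.039]
```

View pics/s2c.png

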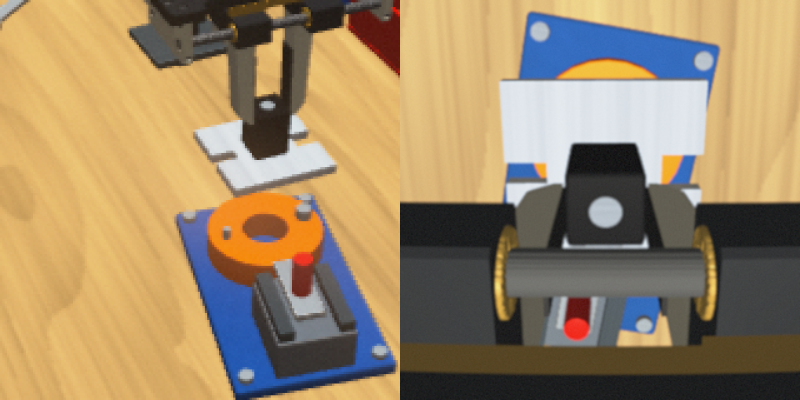

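The plate is held level above the ring, with its notches lined up with the pins. I'll lower it in steps.

Request:
arm_command(
  plan=[
    {"x": -0.1, "y": 0.02, "z": 2, "ax": 0, "ay": 0, "az": 0},
    {"x": -0.1, "y": 0.02, "z": 3.5, "ax": 0, "ay": 0, "az": 0},
    {"x": -0.1, "y": 0.02, "z": 4.5, "ax": 0, "ay": 0, "az": 0},
    {"x": -0.1, "y": 0.02, "z": 5.2, "ax": 0, "ay": 0, "az": 0},
    {"x": -0.1, "y": 0.02, "z": 5.8, "ax": 0, "ay": 0, "az": 0},
    {"x": -0.1, "y": 0.02, "z": 5.8, "ax": 0, "ay": 0, "az": 0},
  ],
)

```text
time_s: 5.5
tool_pos: [0.5499, -0.1106, 0.0703]
eef_rot: [-3.141, 0.0, 1.555]
contact_force: [-0.1, -0.7, -4.1]
width: 0.32
finger_force: 30.0
```

```bash
python3 go.py .55 -.110 .064 1.5545
```

```text
5.5 [ 0.55  -0.111  0.07 ] [-3.141  0.     1.555] F [-0.094 -0.659 -4.054] shift [0.064 0.005 0.63 ] turn [-0.023  0.007  0.006]
```

No side force. I'll go down gently past pin height in 2–3 mm steps.

Request:
arm_command(
  plan=[
    {"x": 0, "y": 0, "z": 0.2, "ax": 0, "ay": 0, "az": 0},
    {"x": 0, "y": 0, "z": 0.4, "ax": 0, "ay": 0, "az": 0},
    {"x": 0, "y": 0, "z": 0.6, "ax": 0, "ay": 0, "az": 0},
    {"x": 0, "y": 0, "z": 0.7, "ax": 0, "ay": 0, "az": 0},
    {"x": 0, "y": 0, "z": 0.7, "ax": 0, "ay": 0, "az": 0},
  ],
)

```text
time_s: 5.92
tool_pos: [0.5502, -0.1111, 0.064]
eef_rot: [3.141, 0.0, 1.554]
contact_force: [2.8, -3.3, -3.2]
width: 0.317
finger_force: 30.0
```

Request:
arm_command(
  plan=[
    {"x": 0, "y": 0, "z": 0.1, "ax": 0, "ay": 0, "az": 0},
    {"x": 0, "y": 0, "z": 0.2, "ax": 0, "ay": 0, "az": 0},
    {"x": 0, "y": 0, "z": 0.2, "ax": 0, "ay": 0, "az": 0},
  ],
)

```text
time_s: 6.17
tool_pos: [0.5502, -0.111, 0.0619]
eef_rot: [3.141, 0.0, 1.554]
contact_force: [3.8, -3.6, -2.1]
width: 0.319
finger_force: 30.0
```

Request:
arm_command(
  plan=[
    {"x": -0.05, "y": 0.05, "z": 0, "ax": 0, "ay": 0, "az": 0},
    {"x": -0.05, "y": 0.05, "z": 0.1, "ax": 0, "ay": 0, "az": 0},
    {"x": -0.05, "y": 0.05, "z": 0.2, "ax": 0, "ay": 0, "az": 0},
    {"x": -0.05, "y": 0.05, "z": 0.2, "ax": 0, "ay": 0, "az": 0},
  ],
)

```text
time_s: 6.5
tool_pos: [0.5504, -0.1113, 0.0596]
eef_rot: [-3.141, -0.0, 1.554]
contact_force: [1.6, -1.9, -3.4]
width: 0.321
finger_force: 30.0
```

```bash
python3 -c "
from h import *;s=manip.sense();print(s['moment'],s['contact_force'],s['tool_pos'])"
```

```text
[-0.61001143 -0.31500517 -0.04282149] [ 1.57081373 -1.85499619 -3.38030783] [ 0.55043072 -0.11132249  0.05964032]
```

The notches are on the pins, so I'll carry on down.

Request:
arm_command(
  plan=[
    {"x": -0.04, "y": 0.03, "z": 0.1, "ax": 0, "ay": 0, "az": 0},
    {"x": -0.04, "y": 0.03, "z": 0.2, "ax": 0, "ay": 0, "az": 0},
    {"x": -0.04, "y": 0.03, "z": 0.3, "ax": 0, "ay": 0, "az": 0},
    {"x": -0.04, "y": 0.03, "z": 0.36, "ax": 0, "ay": 0, "az": 0},
    {"x": -0.04, "y": 0.03, "z": 0.36, "ax": 0, "ay": 0, "az": 0},
  ],
)

```text
time_s: 6.92
tool_pos: [0.5508, -0.1114, 0.0565]
eef_rot: [-3.141, -0.001, 1.554]
contact_force: [-2.0, 1.8, 1.3]
width: 0.318
finger_force: 30.0
```

Request:
arm_command(
  plan=[
    {"x": 0.02, "y": -0.02, "z": 0.04, "ax": 0, "ay": 0, "az": 0},
    {"x": 0.02, "y": -0.02, "z": 0.08, "ax": 0, "ay": 0, "az": 0},
    {"x": 0.02, "y": -0.02, "z": 0.08, "ax": 0, "ay": 0, "az": 0},
  ],
)

```text
time_s: 7.17
tool_pos: [0.5507, -0.1112, 0.0561]
eef_rot: [3.141, -0.001, 1.554]
contact_force: [-3.8, 4.8, 7.3]
width: 0.315
finger_force: 30.0
```

Request:
arm_command(
  plan=[
    {"x": 0, "y": 0, "z": 0, "ax": 0, "ay": 0, "az": 0},
    {"x": 0, "y": 0, "z": 0, "ax": 0, "ay": 0, "az": 0},
    {"x": 0, "y": 0, "z": 0, "ax": 0, "ay": 0, "az": 0},
    {"x": 0, "y": 0, "z": 0, "ax": 0, "ay": 0, "az": 0},
    {"x": 0, "y": 0, "z": 0, "ax": 0, "ay": 0, "az": 0},
    {"x": 0, "y": 0, "z": -3, "ax": 0, "ay": 0, "az": 0},
    {"x": 0, "y": 0, "z": -6, "ax": 0, "ay": 0, "az": 0},
    {"x": 0, "y": 0, "z": -10, "ax": 0, "ay": 0, "az": 0},
    {"x": 0, "y": 0, "z": -14, "ax": 0, "ay": 0, "az": 0},
    {"x": 0, "y": 0, "z": -14, "ax": 0, "ay": 0, "az": 0},
  ],
  claw=0.45,
)

```text
time_s: 8.0
tool_pos: [0.5528, -0.1121, 0.204]
eef_rot: [3.132, 0.002, 1.554]
contact_force: [0.3, -0.9, 1.0]
width: 0.552
finger_force: 0.0
```

```bash
python3 go.py .5265 -.2098 .2 1.5545; python3 - <<'E'
from h import *
w=save("wrist","w4");s=save("side","s4")[230:360,250:400]
cv2.imwrite("pics/c4.png",np.hstack([w[:,:,::-1][:,90:490],cv2.resize(s[:,:108,::-1],(399,480),interpolation=3)]))
for c in("top","wrist"):
  if c=="top": manip.grab_frame("top")
  for n,z in [("boss_top",.088),("plate_under",.038),("bolt_knob",.089)]:
    for d in manip.place_of(c,n)[:2]: print(c,n,d["confidence"],np.array(d["centre"])*[640,480],atz(c,d["centre"],z))
E
```

```text
8.0 [ 0.553 -0.112  0.204] [3.132 0.002 1.554] F [ 0.315 -0.912  0.956] shift [-9.809 -2.466  0.398] turn [ 0.548  0.129 -0.02 ]
top boss_top 0.63 [446.016 178.176] [ 0.72147943 -0.28472946  0.088     ]
top boss_top 0.61 [369.088 248.592] [ 0.54857604 -0.10118577  0.088     ]
top plate_under 0.67 [369.088 246.816] [ 0.55906558 -0.1057546   0.038     ]
top bolt_knob 0.48 [414.08  258.912] [ 0.52598134 -0.20608884  0.089     ]
top bolt_knob 0.38 [490.88  257.712] [ 0.5317657  -0.38576868  0.089     ]
wrist boss_top 0.88 [319.296 229.392] [ 0.5470937  -0.10677681  0.088     ]
wrist plate_under 0.84 [322.496 222.912] [ 0.54949637 -0.11066398  0.038     ]
wrist plate_under 0.25 [297.984 338.208] [ 0.52170394 -0.23209743  0.038     ]
wrist bolt_knob 0.63 [300.928 339.312] [ 0.52892192 -0.206234    0.089     ]
```

View pics/c4.png

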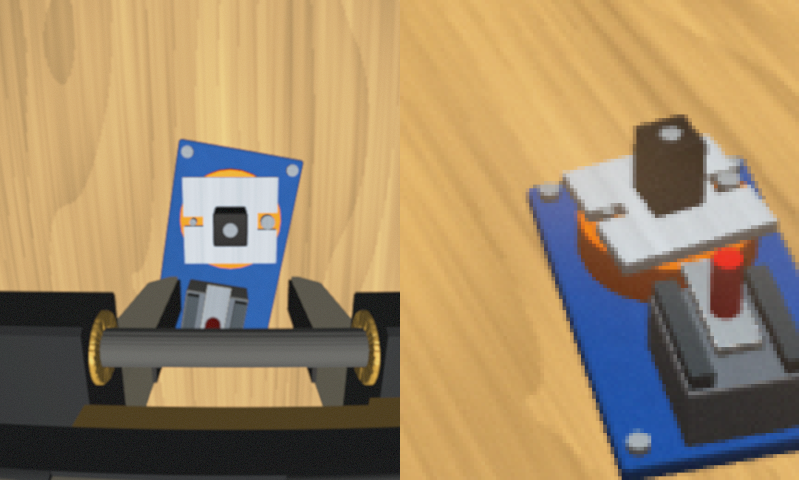

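The plate is seated: both pins show in their notches and it lies flat on the ring. Next is the bolt.

```bash
python3 go.py .528 -.2115 .072 1.37
```

```text
8.45 [ 0.55  -0.111  0.194] [-3.14  -0.     1.554] F [0.462 0.15  0.448] shift [-10.04   -2.051  12.25 ] turn [-0.088 -0.009 10.555]
```

Request:
arm_command(
  plan=[
    {"x": -4, "y": -0.8, "z": 0, "ax": 0, "ay": 0, "az": 5},
    {"x": -8, "y": -1.6, "z": 0, "ax": 0, "ay": 0, "az": 10.5},
    {"x": -10, "y": -2.05, "z": 1, "ax": 0, "ay": 0, "az": 10.5},
    {"x": -10, "y": -2.05, "z": 4, "ax": 0, "ay": 0, "az": 10.5},
    {"x": -10, "y": -2.05, "z": 7, "ax": 0, "ay": 0, "az": 10.5},
    {"x": -10, "y": -2.05, "z": 7, "ax": 0, "ay": 0, "az": 10.5},
  ],
)

```text
time_s: 8.95
tool_pos: [0.5261, -0.2107, 0.1194]
eef_rot: [-3.134, -0.002, 1.37]
contact_force: [-1.2, 0.4, -1.6]
width: 0.551
finger_force: 0.0
```

```bash
python3 go.py .528 -.2115 .072 1.37; python3 - <<'E'
from h import *
w=save("wrist","w5");cv2.imwrite("pics/w5c.png",w[100:480,100:540,::-1])
for d in manip.place_of("wrist","bolt_knob")[:2]: print(d["confidence"],np.array(d["centre"])*[640,480],atz("wrist",d["centre"],.089))
manip.grab_frame("side")
for d in manip.place_of("side","bolt_knob")[:1]: print(d["confidence"],atz("side",d["centre"],.089))
E
```

```text
8.95 [ 0.526 -0.211  0.119] [-3.134 -0.002  1.37 ] F [-1.177  0.441 -1.575] shift [-0.051  0.243  4.737] turn [-0.436 -0.1    0.001]
0.94 [330.624 261.504] [ 0.53275111 -0.21418327  0.089     ]
0.79 [ 0.53238128 -0.21728292  0.089     ]
```

View pics/w5c.png

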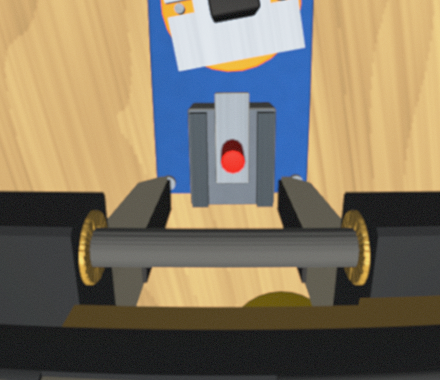

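The knob shows between the fingers at full-frame (332,260), and the tool is square to the stand. I'll lower and pinch it.

Request:
arm_command(
  plan=[
    {"x": -0.2, "y": 0.35, "z": 2, "ax": 0, "ay": 0, "az": 0},
    {"x": -0.2, "y": 0.35, "z": 4, "ax": 0, "ay": 0, "az": 0},
    {"x": -0.2, "y": 0.35, "z": 5, "ax": 0, "ay": 0, "az": 0},
    {"x": -0.2, "y": 0.35, "z": 5, "ax": 0, "ay": 0, "az": 0},
    {"x": -0.2, "y": 0.35, "z": 5, "ax": 0, "ay": 0, "az": 0},
  ],
)

```text
time_s: 9.57
tool_pos: [0.5319, -0.2138, 0.0767]
eef_rot: [3.141, 0.0, 1.371]
contact_force: [-0.4, -0.5, 0.7]
width: 0.548
finger_force: 0.0
```

Request:
arm_command(
  plan=[
    {"x": 0, "y": 0, "z": 0, "ax": 0, "ay": 0, "az": 0},
    {"x": 0, "y": 0, "z": 0, "ax": 0, "ay": 0, "az": 0},
    {"x": 0, "y": 0, "z": 0, "ax": 0, "ay": 0, "az": 0},
    {"x": 0, "y": 0, "z": 0, "ax": 0, "ay": 0, "az": 0},
    {"x": 0, "y": 0, "z": 0, "ax": 0, "ay": 0, "az": 0},
    {"x": 0, "y": 0, "z": 0, "ax": 0, "ay": 0, "az": 0},
    {"x": 0, "y": 0, "z": 0, "ax": 0, "ay": 0, "az": 0},
  ],
  claw=1,
  squeeze=12,
)

```text
time_s: 10.15
tool_pos: [0.5315, -0.2139, 0.0756]
eef_rot: [3.142, 0.0, 1.371]
contact_force: [-0.3, -0.9, 0.2]
width: 0.099
finger_force: 0.0
```

The opening (9 mm) is smaller than the 16 mm knob, so the fingers missed it. I'll look at where they are.

```bash
python3 - <<'E'
from h import *
s=save("side","s6")[230:370,270:410];w=save("wrist","w6")
cv2.imwrite("pics/c6.png",np.hstack([cv2.resize(s[:,:,::-1],(400,400),interpolation=3),w[100:480:,140:540,::-1][:400].copy() if 0 else cv2.resize(w[150:450,170:470,::-1],(400,400))]))
x=manip.sense();print(x["width"],x["tool_pos"],x["finger_force"])
E
```

```text
0.026522742957083793 [ 0.53151717 -0.21386715  0.07557092] 0.0
```

View pics/c6.png

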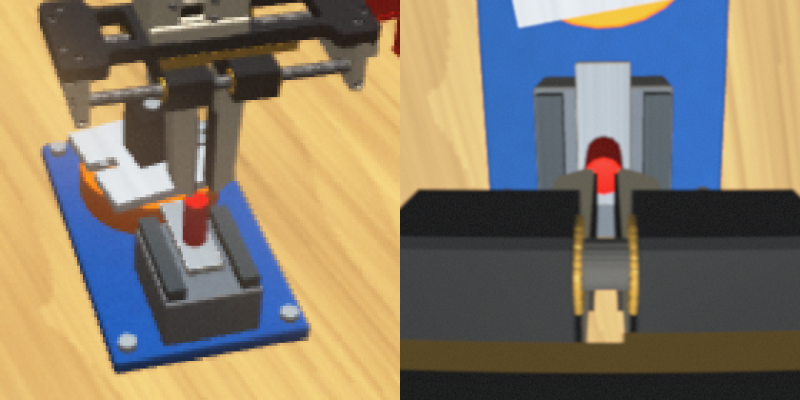

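```bash
python3 - <<'E'
from h import *
np.set_printoptions(precision=4,suppress=True)
w=(170+204*.75,150+172*.75); s=(270+197*.35,230+200*.35)
print(w,s,"w",atz("wrist",w,.089,1),"s",atz("side",s,.089,1),"t",atz("top",(415.7,258),.089,1))
print(tri([ray("wrist",w,1),ray("side",s,1),ray("top",(415.7,258),1)]))
t=manip.sense()["tool_pos"];print(t,proj("wrist",t),(proj("side",t)-[270,230])/.35,manip.camera_info("wrist")["pose"][:3,3])
for n in("wrist","side"):
  for d in manip.place_of(n,"bolt_knob")[:1]: print(n,d["confidence"],np.array(d["centre"])*[640,480],atz(n,d["centre"],.089))
E
```

```text
(323.0, 279.0) (338.95, 300.0) w [ 0.5326 -0.2109  0.089 ] s [ 0.5324 -0.2158  0.089 ] t [ 0.5282 -0.2099  0.089 ]
[ 0.5317 -0.2118  0.0855]
[ 0.5315 -0.2139  0.0756] [[322.2362 276.4001]] [[193.4076 214.7685]] [ 0.5454 -0.1502  0.2675]
wrist 0.6 [319.68 278.88] [ 0.5309 -0.2105  0.089 ]
```

Request:
arm_command(
  plan=[
    {"x": 0, "y": 0, "z": -2.5, "ax": 0, "ay": 0, "az": 0},
    {"x": 0, "y": 0, "z": -3, "ax": 0, "ay": 0, "az": 0},
    {"x": -3, "y": 0, "z": -3, "ax": 0, "ay": 0, "az": 0},
    {"x": -4.2, "y": 0, "z": -3, "ax": 0, "ay": 0, "az": 0},
    {"x": -4.2, "y": 0, "z": -3, "ax": 0, "ay": 0, "az": 0},
    {"x": -4.2, "y": 0, "z": -1, "ax": 0, "ay": 0, "az": 0},
    {"x": -4.2, "y": 0, "z": 0.4, "ax": 0, "ay": 0, "az": 0},
    {"x": -4.2, "y": 0, "z": 0.4, "ax": 0, "ay": 0, "az": 0},
    {"x": -4.2, "y": 0, "z": 0.4, "ax": 0, "ay": 0, "az": 0},
  ],
)

```text
time_s: 11.1
tool_pos: [0.5227, -0.2543, 0.0705]
eef_rot: [-3.139, -0.001, 1.371]
contact_force: [-0.4, -0.9, 1.7]
width: 0.007
finger_force: 0.0
```

```bash
python3 - <<'E'
from h import *
s=save("side","s7")[250:350,290:390];w=save("wrist","w7")
cv2.imwrite("pics/c7.png",np.hstack([cv2.resize(s[:,:,::-1],(400,400),interpolation=3),cv2.resize(w[150:450,170:470,::-1],(400,400))]))
x=manip.sense();print(x["width"],x["tool_pos"],x["contact_force"])
for n in("wrist","side"):
  for d in manip.place_of(n,"bolt_knob")[:1]: print(n,d["confidence"],np.array(d["centre"])*[640,480],atz(n,d["centre"],.089))
E
```

```text
0.005335202295409974 [ 0.52346766 -0.25480741  0.07208255] [1.03385724 0.03776552 0.55563636]
side 0.56 [337.92  297.792] [ 0.53353095 -0.20968434  0.089     ]
```

View pics/c7.png

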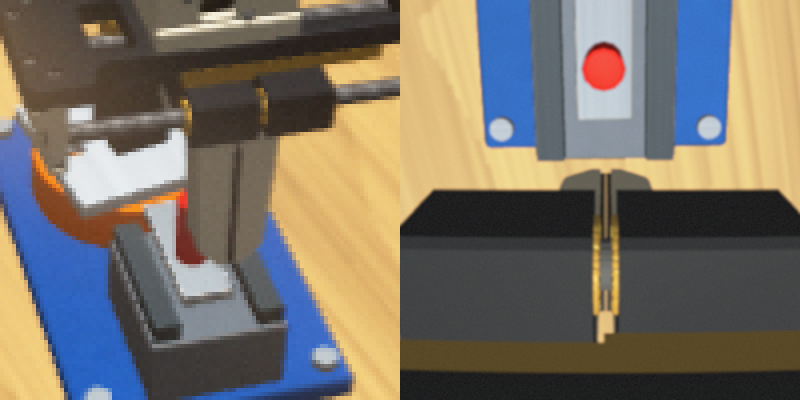

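The fingers are now behind the knob and lined up with it: the knob is at crop column 603 and the finger gap at 605. I'll push along the stand's +y and watch the force.

Request:
arm_command(
  plan=[
    {"x": 0.8, "y": 0, "z": 0, "ax": 0, "ay": 0, "az": 0},
    {"x": 1.6, "y": 0, "z": 0, "ax": 0, "ay": 0, "az": 0},
    {"x": 2.4, "y": 0, "z": 0, "ax": 0, "ay": 0, "az": 0},
    {"x": 3.2, "y": 0, "z": 0, "ax": 0, "ay": 0, "az": 0},
    {"x": 4, "y": 0, "z": 0, "ax": 0, "ay": 0, "az": 0},
    {"x": 4.3, "y": 0, "z": 0, "ax": 0, "ay": 0, "az": 0},
    {"x": 4.3, "y": 0, "z": 0, "ax": 0, "ay": 0, "az": 0},
  ],
)

```text
time_s: 11.88
tool_pos: [0.5319, -0.212, 0.0716]
eef_rot: [3.141, -0.0, 1.372]
contact_force: [-0.9, 0.0, 0.1]
width: 0.006
finger_force: 0.0
```

```bash
cat > k.py <<'E'
from h import *
print(atz("wrist",(322,201),.089,1) if 0 else "")
for n in("wrist","side","top"):
  manip.grab_frame(n)
  for d in manip.place_of(n,"bolt_knob")[:1]: print(n,d["confidence"],np.array(d["centre"])*[640,480],atz(n,d["centre"],.089))
s=manip.sense();print(s["time_s"],s["tool_pos"],s["contact_force"])
E
python3 k.py
```

```text
wrist 0.66 [321.408 288.192] [ 0.53138485 -0.21304767  0.089     ]
side 0.92 [339.2   297.792] [ 0.53563282 -0.21064127  0.089     ]
12.1833 [ 0.53164443 -0.2131875   0.0715205 ] [ 0.37507461 -0.2716906  -0.24450423]
```

```bash
cat > red.py <<'E'
from h import *
def red(im,roi):
    u0,u1,v0,v1=roi;c=im[v0:v1,u0:u1].astype(int)
    m=(c[:,:,0]>120)&(c[:,:,1]<90)&(c[:,:,2]<90);y,x=np.nonzero(m)
    return (len(x),x.mean()+u0,x.min()+u0,x.max()+u0,y.min()+v0,y.max()+v0,y.mean()+v0) if len(x) else 0
E
python3 - <<'E'
from red import *
np.set_printoptions(precision=4,suppress=True)
save("side","s8");save("wrist","w8");save("top","t8")
for f in["side1","s4" ,"s2","s6","s7","s8"]:
    p=cv2.imread(f"pics/{f}.png")
    if p is not None:print(f,red(p[:,:,::-1],(310,370,270,330)))
for f in["top1","t8"]: print(f,red(cv2.imread(f"pics/{f}.png")[:,:,::-1],(400,425,245,270)))
for f in["w6","w7","w8"]: print(f,red(cv2.imread(f"pics/{f}.png")[:,:,::-1],(200,450,100,400)))
print(proj("side",[[.5235,-.2548,.072],[.5315,-.2139,.0756],[.5316,-.213,.0715]]),proj("wrist",manip.sense()["tool_pos"]))
E
```

```text
side1 (227, np.float64(326.11453744493394), np.int64(310), np.int64(347), np.int64(281), np.int64(303), np.float64(290.3436123348018))
s4 (64, np.float64(336.078125), np.int64(318), np.int64(344), np.int64(295), np.int64(304), np.float64(300.0))
s2 (288, np.float64(325.43402777777777), np.int64(310), np.int64(346), np.int64(281), np.int64(315), np.float64(293.7395833333333))
s6 (148, np.float64(327.0878378378378), np.int64(310), np.int64(345), np.int64(297), np.int64(315), np.float64(303.9054054054054))
s7 (101, np.float64(320.1485148514852), np.int64(310), np.int64(341), np.int64(297), np.int64(315), np.float64(305.61386138613864))
s8 (137, np.float64(326.1970802919708), np.int64(310), np.int64(345), np.int64(298), np.int64(315), np.float64(304.6058394160584))
top1 (32, np.float64(416.5), np.int64(414), np.int64(419), np.int64(254), np.int64(259), np.float64(256.5))
t8 0
w6 (477, np.float64(322.9329140461216), np.int64(309), np.int64(336), np.int64(267), np.int64(294), np.float64(279.24318658280924))
w7 (790, np.float64(322.153164556962), np.int64(307), np.int64(337), np.int64(100), np.int64(216), np.float64(198.2873417721519))
w8 (177, np.float64(322.4689265536723), np.int64(311), np.int64(332), np.int64(263), np.int64(299), np.float64(278.0960451977401))
[[344.4426 322.1138]
 [337.6934 305.1703]
 [337.4151 306.5749]] [[322.202  276.3829]]
```

The side view shows the visible fingertips about 13 mm higher than the TCP suggests, so the fingers passed over the knob. I'll back off, go lower and push again.

Request:
arm_command(
  plan=[
    {"x": -2, "y": 0, "z": -0.3, "ax": 0, "ay": 0, "az": 0},
    {"x": -4.3, "y": 0, "z": -0.3, "ax": 0, "ay": 0, "az": 0},
    {"x": -4.3, "y": 0, "z": 0, "ax": 0, "ay": 0, "az": 0},
    {"x": -4.3, "y": 0, "z": 0.5, "ax": 0, "ay": 0, "az": 0},
    {"x": -4.3, "y": 0, "z": 1, "ax": 0, "ay": 0, "az": 0},
    {"x": -4.3, "y": 0, "z": 1.3, "ax": 0, "ay": 0, "az": 0},
    {"x": -4.3, "y": 0, "z": 1.3, "ax": 0, "ay": 0, "az": 0},
  ],
)

```text
time_s: 12.92
tool_pos: [0.5229, -0.2542, 0.0574]
eef_rot: [-3.14, -0.001, 1.372]
contact_force: [-0.3, -0.3, 0.0]
width: 0.006
finger_force: 0.0
```

Request:
arm_command(
  plan=[
    {"x": 0.6, "y": 0, "z": 0, "ax": 0, "ay": 0, "az": 0},
    {"x": 1.2, "y": 0, "z": 0, "ax": 0, "ay": 0, "az": 0},
    {"x": 1.8, "y": 0, "z": 0, "ax": 0, "ay": 0, "az": 0},
    {"x": 2.4, "y": 0, "z": 0, "ax": 0, "ay": 0, "az": 0},
    {"x": 3, "y": 0, "z": 0, "ax": 0, "ay": 0, "az": 0},
    {"x": 3.4, "y": 0, "z": 0, "ax": 0, "ay": 0, "az": 0},
    {"x": 3.6, "y": 0, "z": 0, "ax": 0, "ay": 0, "az": 0},
  ],
)

```text
time_s: 13.5
tool_pos: [0.5305, -0.2192, 0.0587]
eef_rot: [3.141, 0.0, 1.371]
contact_force: [-1.5, -2.8, 1.4]
width: 0.002
finger_force: 1.3
```

```bash
python3 k.py
```

```text
wrist 0.75 [318.912 262.416] [ 0.53251063 -0.20243176  0.089     ]
side 0.85 [334.976 297.696] [ 0.52882083 -0.20724782  0.089     ]
top 0.4 [370.112 247.2  ] [ 0.55177643 -0.10347469  0.089     ]
13.8 [ 0.53029717 -0.21980952  0.05848792] [ 0.28379254  0.07005198 -0.46889746]
```

The fingers now meet the knob (about 2.8 N). I'll keep pushing.

Request:
arm_command(
  plan=[
    {"x": 0.5, "y": 0, "z": 0, "ax": 0, "ay": 0, "az": 0},
    {"x": 1, "y": 0, "z": 0, "ax": 0, "ay": 0, "az": 0},
    {"x": 1.5, "y": 0, "z": 0, "ax": 0, "ay": 0, "az": 0},
    {"x": 1.9, "y": 0, "z": 0, "ax": 0, "ay": 0, "az": 0},
  ],
)

```text
time_s: 14.13
tool_pos: [0.5341, -0.2006, 0.0585]
eef_rot: [-3.141, 0.0, 1.371]
contact_force: [-1.2, -3.3, -0.2]
width: 0.002
finger_force: 1.5
```

Request:
arm_command(
  plan=[
    {"x": 0.2, "y": 0, "z": 0, "ax": 0, "ay": 0, "az": 0},
    {"x": 0.4, "y": 0, "z": 0, "ax": 0, "ay": 0, "az": 0},
  ],
)

```text
time_s: 14.3
tool_pos: [0.5348, -0.1971, 0.0585]
eef_rot: [-3.141, 0.001, 1.371]
contact_force: [-4.8, -12.8, 0.9]
width: 0.007
finger_force: 7.2
```

Request:
arm_command(
  plan=[
    {"x": 0.2, "y": 0, "z": 0, "ax": 0, "ay": 0, "az": 0},
    {"x": 0.3, "y": 0, "z": 0, "ax": 0, "ay": 0, "az": 0},
  ],
)

```text
time_s: 14.47
tool_pos: [0.5348, -0.1966, 0.0587]
eef_rot: [-3.141, 0.005, 1.371]
contact_force: [-9.1, -26.9, -0.8]
width: 0.003
finger_force: 14.1
```

The force rose to 27 N with no further motion at y = -0.197, exactly where the end stop should be. Now I'll back off and lift clear.

Request:
arm_command(
  plan=[
    {"x": -1.5, "y": 0, "z": 0, "ax": 0, "ay": 0, "az": 0},
    {"x": -3.5, "y": 0, "z": 0, "ax": 0, "ay": 0, "az": 0},
    {"x": -3.5, "y": 0, "z": -4, "ax": 0, "ay": 0, "az": 0},
    {"x": -3.5, "y": 0, "z": -8, "ax": 0, "ay": 0, "az": 0},
    {"x": -3.5, "y": 0, "z": -12, "ax": 0, "ay": 0, "az": 0},
    {"x": -5, "y": 0, "z": -15, "ax": 0, "ay": 0, "az": 0},
    {"x": -5, "y": 0, "z": -15, "ax": 0, "ay": 0, "az": 0},
    {"x": -5, "y": 0, "z": -15, "ax": 0, "ay": 0, "az": 0},
  ],
)

```text
time_s: 15.13
tool_pos: [0.5262, -0.2437, 0.2105]
eef_rot: [3.138, 0.0, 1.371]
contact_force: [0.1, 1.4, -0.5]
width: 0.007
finger_force: 0.0
```

```bash
python3 k.py; python3 - <<'E'
from h import *
manip.grab_frame("wrist")
for n,z in [("plate_under",.038),("boss_top",.088)]:
  for c in("wrist","side"):
    for d in manip.place_of(c,n)[:1]: print(c,n,d["confidence"],atz(c,d["centre"],z))
E
```

```text
wrist 0.67 [316.928 158.112] [ 0.53297607 -0.18097471  0.089     ]
side 0.94 [334.016 289.008] [ 0.53856679 -0.1846673   0.089     ]
top 0.48 [404.992 252.72 ] [ 0.54015416 -0.18498265  0.089     ]
15.4333 [ 0.52536357 -0.24283637  0.20736702] [-0.13631631 -0.45466135 -0.16917761]
wrist plate_under 0.95 [ 0.55114501 -0.11232625  0.038     ]
side plate_under 0.92 [ 0.55101501 -0.11203245  0.038     ]
wrist boss_top 0.66 [ 0.55292222 -0.10937817  0.088     ]
side boss_top 0.94 [ 0.5494224  -0.11265211  0.088     ]
```

```bash
python3 -c "
from plant import manip;print(manip.finish_job())"
```

```text
the job is handed in; nothing more can be done
None
```

The seat plate is home on the ring with its notches over the pins and released, the bolt is pushed to its stop over it, and the job was handed in at about 15.5 s; no verdict was returned.

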